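# Tip a streak plate out of its holder and lay it in the tray

### The job

The ceramic streak plate lies sunk in its tip-up holder. Press down its open end (away from the walled pocket) so that it tips up fully and stays up, then take it by the raised end, lift it out and lay it flat in the one bay of the divided wooden tray that is large enough for it. Set it down, do not drop it, and leave the other things where they are.

Things in the scene. Friction and masses are not known exactly. Their poses are not given: they have to be found in the camera images.
- plate: plain white ceramic streak plate, flat bar 100 (x) x 40 (y) x 8 (z) mm, about 80 g. Origin at the centre of its underside; x along its length, z up out of its face. In the holder its x axis runs the same way as the holder's.
- holder: grey metal tip-up holder, fixed to the bench, 124 x 84 mm base, 40 mm high. Origin at bench height under the hinge; z up. The plate lies centred in it, underside at z = 32, top at z = 40 mm. At x = 9 to 59 mm a fixed pocket walls it in: 10 mm side walls (64 mm over their outer faces) and an end wall as high as the plate's top, gaps 2 mm, so the level plate cannot be gripped.
- press_point (a point): middle of the plate's top near its open end as it lies level, in the holder's frame at x = -38, z = 40 mm (fixed: does not tilt). About 3 N down tips the plate; this spot sinks 16 mm, free all the way. Here the plate lies on a dark steel rocker, 54 mm wide over side lips as high as the plate; a stop lip at the end (x = -53 mm) keeps the plate from sliding down.
- rocker (a joint): tilt of rocker and plate, rad: 0 level, grows as the open end sinks, stop at 0.40. Hinge line: along the holder's y, 28 mm above its origin; the plate's underside stays 4 mm above it, square to the plate. Stiff: stays where left. Fully tipped, the raised last 25 mm of the plate is free of the rocker, its sides clear of the pocket: 38 mm from its centre its middle is 50 mm above the bench.
- tray: low divided tray of brown wood with grey lining, fixed to the bench, 148 (x) x 192 (y) mm, walls 14 mm high and 4 mm thick, floor 4 mm above the bench. Origin at the centre of its underside. One large bay on the -y side, two small bays (68 x 60 mm) on the +y side.
- large_bay (a point): centre of the floor of the large bay, 4 mm above the bench; axes as the tray's. The bay measures 140 (x) x 120 (y) mm inside.
- jar: small round jar, 50 mm across, 24 mm high, standing in the +x small bay of the tray; a bystander. Origin at the centre of its underside.
- eraser: eraser, 21 x 42 x 12 mm, lying behind the holder's pocket end; a bystander. Origin at the centre of its underside.
- caliper: steel caliper, 226 mm long, 69 mm wide, flat on the left of the bench; a bystander. Origin at the centre of its underside.
- pencil: pencil, 184 mm long, flat on the right of the bench; a bystander. Origin at the centre of its underside.
Not all that is in view belongs to the job. There is more than one size of the holder; the job needs the larger.

How it is judged:
On the way:
1. the rocker is tipped beyond 0.3 rad with the plate still on it, for 0.2 s (value of joint rocker above 0.3 rad and z of plate in the frame of holder below 0.045 m and horizontal distance between plate and holder below 0.02 m), for 0.2 s.
At the end, for the whole second after the job is handed in: The plate lies flat (within 0.08 rad) and at rest on the floor of the tray's large bay, wholly within its walls, either face up and any way round (angle between the z axis of plate and the z axis of large_bay, either way round below 0.08 rad and x of plate in the frame of large_bay between -0.06 and 0.06 m and y of plate in the frame of large_bay between -0.05 and 0.05 m and z of plate in the frame of large_bay between -0.003 and 0.0105 m and linear speed of plate below 0.02 m/s and angular speed of plate below 0.1 rad/s); the robot touches nothing.
It fails at once if the plate is dropped (falls free, untouched by the robot, faster than 0.6 m/s: some 18 mm) (linear speed of plate above 0.6 m/s and contact force between plate and the fingers below 0.05 N and contact force between plate and the arm below 0.05 N).
It fails at once if the jar is moved by more than 30 mm (distance of jar from where it was at the start of the episode above 0.03 m).
It fails at once if the eraser is moved by more than 30 mm (distance of eraser from where it was at the start of the episode above 0.03 m).
It fails at once if the caliper is moved by more than 30 mm (distance of caliper from where it was at the start of the episode above 0.03 m).
It fails at once if the pencil is moved by more than 30 mm (distance of pencil from where it was at the start of the episode above 0.03 m).
It also fails if it takes over 61 s, if anything falls off the work surface, if the arm or the gripper's body presses on something with over 40 N, if the wrist force passes 120 N, or if a joint passes its speed limit or range.

### The arm

A 7-joint arm with a two-finger parallel gripper is mounted at the origin on a cart in front of the work surface, level with it; the furniture and walls round the work are solid. World frame = base frame: x ahead of the robot, y to its left, z up, the work surface at z = 0. Lengths are in m, angles in rad, forces in N, time in s.
With the tool pointing down it reaches from about 0.425 to 0.925 m from the base axis. Payload 6.8 kg.
Tool frame: the origin (TCP) lies at the very end of the fingers, on their centre line; the grasp point (between the pads) lies 19 mm behind it; z points along the fingers, y is the line along which they close (so a half turn about z gives the same grasp; the last joint's range is limited). The gripper opens to 85 mm and grips with 20 to 120 N. Pads are 22 mm wide; open, the fingers measure 114 mm over their backs; the gripper's body (76 mm by 85 mm) begins 54 mm behind the grasp point. The pads swing forward as they close: fully open they stand 13 mm farther back than shut.
Start: joints at [-1.221, 0.477, 0.022, 1.555, -0.011, 1.109, -0.083], TCP at [0.298, 0.606, 0.231] pointing down, gripper open.
Joint ranges: [-2.96, 2.96], [-0.34, 2.1], [-1.41, 1.46], [0.24, 2.44], [-1.37, 4.51], [0.17, 1.92], [-2.96, 2.96]. Speed limits (rad/s): [2.39, 2.39, 3.14, 3.14, 3.14, 3.14, 3.14].

### API

Orientations are given as a rotation vector (axis times angle).
In Python, from bench import get_obs, viewer, r gives the robot as it stands. The module is installed in compiled form; this text tells all that it offers.
- The arm moves only by the tool play_rows, never from a script. Its argument "commands" is a list that holds one entry, the list of rows, each a list of 5 numbers: the gripper's target within -1 to 1 (shut at 1, half-way at 0, fully open at -1), then the shift along the tool's x, y, z scaled (see below), then the turn about the tool's z scaled (see below). A call has 1 to 12 rows; each row is the pose to reach, as a shift and turn from the pose commanded when the call began, along the tool's axes at that moment; what a row does not reach only later rows make up. The controller multiplies each number of a shift by 0.2 m and each number of a turn by pi/2 rad. A row lasts 1/12 s, in which the tool goes at most 41.7 mm and 7.16 degrees, less where a joint would pass 70% of its speed; a pose out of reach is approached as far as the arm can. A call with a number of a shift or a turn outside -1 to 1 is refused whole. A call with a gripper value outside its range is refused whole. The fingers move at their own pace and stop on an object; "grip_force" is the grip in N (left out, the last holds). Time passes only in rows, so rows that repeat a pose let the fingers close. It gives the time, the measured TCP pose, the force, the opening and the grip force at its end, in the units of the state.
- get_obs(): the state, without advancing time (a new reading comes with each control period).
- viewer.grab_frame(name): name is "side" or "top"; returns a dict with "pixels" (400x640x3 uint8, red, green, blue), "fovy" (degrees; the focal length in pixels is half the picture's height over the tangent of half this angle, whatever the lens; pixels are square), "cx", "cy" (the principal point, pixels), "distortion" ([k1, k2, p1, p2, k3] as OpenCV has them; the pictures are not rectified), "world_to_cam" (4x4, takes a point from world to camera coordinates). Camera axes: x right, y up, looking along -z (the intrinsics and any distortion apply to the point x, -y, -z); pixel columns grow to the right and rows downward; lengths in m; the calibration is good to about 2 mm. A picture is of the moment at which its call begins. There is no depth.
- r.hand_in(): hands the job in; it is judged then, once.
Trained networks look in a picture, given as the dict that the camera call returned (one of the last four; its "shot" number tells which), for a name from the list of things; names that differ only in an ending like _2 or _b are one class to them, and where a whole thing is asked for, a point or a joint stands for the part that bears it (a point fixed in the world has none). Each returns a list of dicts, best first, with "score" (0 to 1); they miss things now and then, are a little off and sometimes report something else, mostly with a low value. They report only what shows in the picture. A call takes as long as a camera call. They do not tell look-alikes from the thing itself.
- viewer.trace(picture, thing): "pixels" (400x640 bool, what is visible of it) and "rect" ([left, top, right, bottom] in pixels, round what is visible of it).
The state is a dict: "clock": time; "joints": joint angles; "qvel": joint speeds; "tau": joint torques, N m; "tcp_pos": TCP position; "orientation": TCP orientation; "contact_force": force on the tool from outside, world axes, zero at the start; "moment": the same for the moment, N m; "grip_width": finger opening in m; "gripper_force": force on a finger pad.
Only numpy, scipy, OpenCV 4.12 (cv2) and the standard library are available. Lean on these libraries where they do the work, as an engineer would, in place of code of your own. Each camera call takes 0.05 s, during which the arm holds its last target. There are 200 camera calls.

## Working session

There is one attempt and no reset: what is moved stays moved. The work goes in short steps, Python scripts to look and compute and a tool call to move; the robot and the scene stay as the last step left them, time stands still between calls to the robot, and variables do not carry over. Pictures are saved under pics/ and viewed, at most 10 in all, crops included, and the job is handed in when it is done.

Besides the shell and the picture viewer there is one more tool, called after "Request:" in YAML: its name, and indented under it one key for each argument. play_rows: Moves the arm, as the interface text tells. Shifts and turns lie within -1 to 1; 1 stands for 0.2 m of shift or pi/2 rad of turn. Its arguments: {"type":"object","properties":{"commands":{"type":"array","items":{"type":"array","items":{"type":"array","items":{"type":"number","minimum":-1,"maximum":1}}}},"grip_force":{"type":"number"}},"required":["commands"]}

```bash
mkdir -p pics; cat > h.py <<'E'
import numpy as np, cv2
from bench import get_obs, viewer, r
def cam(f):
    fl=200/np.tan(np.radians(f["fovy"])/2)
    return np.array([[fl,0,f["cx"]],[0,fl,f["cy"]],[0,0,1]]),np.array(f["distortion"],float),np.array(f["world_to_cam"])
def unproj(f,uv,z):
    K,d,T=cam(f); p=cv2.undistortPoints(np.array(uv,float).reshape(-1,1,2),K,d).reshape(-1,2)
    D=np.c_[p[:,0],-p[:,1],-np.ones(len(p))]@T[:3,:3]; o=-T[:3,:3].T@T[:3,3]
    return o+D*((z-o[2])/D[:,2])[:,None]
def proj(f,P):
    K,d,T=cam(f); c=np.atleast_2d(P)@T[:3,:3].T+T[:3,3]; c=c*[1,-1,-1]
    return cv2.projectPoints(c,np.zeros(3),np.zeros(3),K,d)[0].reshape(-1,2)
def save(f,n,crop=None,s=1):
    im=f["pixels"][:,:,::-1]
    if crop: x0,y0,x1,y1=crop; im=im[y0:y1,x0:x1]
    cv2.imwrite("pics/"+n,cv2.resize(im,None,fx=s,fy=s,interpolation=cv2.INTER_CUBIC))
E
python3 - <<'E'
from h import *
for n in("top","side"):
    f=viewer.grab_frame(n); save(f,n+"0.png")
    T=np.array(f["world_to_cam"]);print(n,-T[:3,:3].T@T[:3,3],f["fovy"])
    for t in("plate","holder","tray","jar"):
        for q in viewer.trace(f,t): 
            print(t,round(q["score"],2),q["rect"],q["pixels"].sum())
print(get_obs())
E
```

```text
top [ 0.36197113 -0.02328098  1.24167985] 48.22922450552107
plate 0.91 [245.7, 195.9, 273.2, 233.0] 584
plate 0.48 [169.0, 178.8, 192.6, 256.0] 634
holder 0.96 [294.8, 148.7, 324.2, 186.4] 730
holder 0.75 [240.7, 190.5, 281.3, 242.7] 782
tray 0.55 [355.5, 181.3, 439.7, 255.3] 3546
tray 0.15 [472.5, 193.7, 475.0, 254.5] 165
jar 0.62 [363.9, 207.1, 383.5, 223.5] 258
side [ 0.04383613 -0.85733007  0.70741753] 49.98867377153827
plate 0.7 [260.2, 169.5, 296.9, 175.8] 230
holder 0.79 [260.7, 177.7, 300.5, 191.8] 531
holder 0.76 [324.1, 182.8, 355.2, 203.1] 555
tray 0.97 [299.0, 234.9, 398.5, 296.0] 3297
tray 0.75 [218.7, 148.7, 273.8, 164.8] 250
jar 0.71 [326.8, 228.1, 341.9, 244.9] 282
jar 0.6 [218.5, 146.9, 273.9, 161.2] 261
{'clock': 0.5, 'joints': array([-1.22111283,  0.47703239,  0.02240378,  1.5554645 , -0.01151362,
        1.10928687, -0.08309797]), 'qvel': array([ 2.53380630e-04, -2.40696750e-03, -5.06441503e-04, -1.90408149e-04,
        3.36929461e-04, -4.11294923e-04,  6.10646873e-05]), 'tau': array([-1.18185686e-03, -5.95802701e+01,  1.60456125e+00, -2.81287211e+01,
        1.23991747e-02,  2.48755809e-03, -1.11344602e-05]), 'tcp_pos': array([0.298312  , 0.6054863 , 0.23125895]), 'orientation': array([-7.12859528e-01, -3.05961384e+00,  9.18092517e-05]), 'contact_force': array([ 0.3333618 , -0.22624594,  0.39617274]), 'moment': array([-0.04259805,  0.04804241, -0.04129474]), 'gripper_force': 0.0, 'grip_width': 0.08566608766329967}
```

View pics/top0.png

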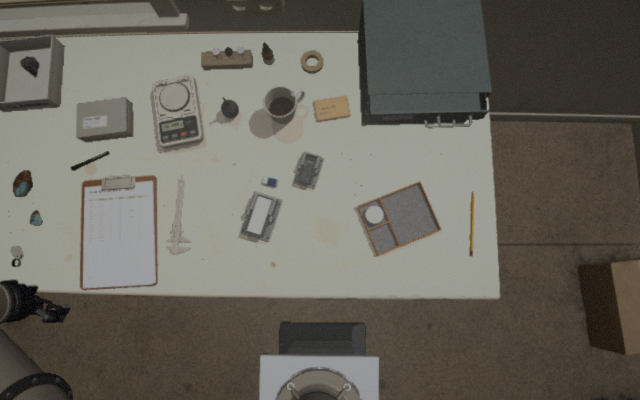

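View pics/side0.png

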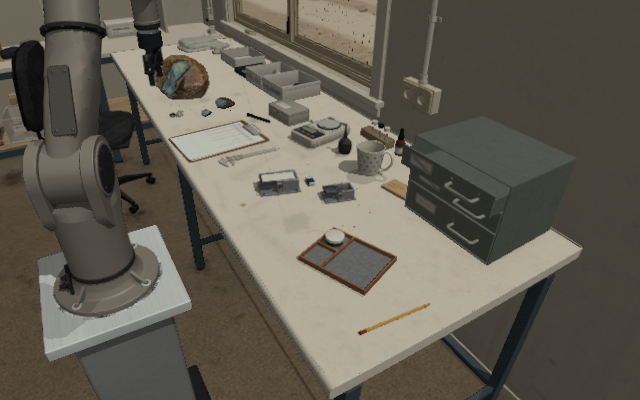

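Candidates for the holder: (261,217), the larger one with the white plate, and (308,170), smaller and dark. I choose (261,217). The eraser at (270,182) marks its pocket end. The tray is at (398,218), with its large bay on the right at (411,213). I'll check with a close crop.

```bash
python3 - <<'E'
from h import *
f=viewer.grab_frame("top"); save(f,"crop.png",(230,140,450,265),3.6)
for t,z in(("plate",.04),("holder",.02),("tray",.014),("eraser",.012),("jar",.024)):
    for q in viewer.trace(f,t):
        m=q["pixels"].astype(np.uint8); c=max(cv2.findContours(m,0,2)[0],key=cv2.contourArea).reshape(-1,2)
        P=unproj(f,c,z)[:,:2].astype(np.float32)
        if len(P)>4: 
            rc=cv2.minAreaRect(P*1000); print(t,round(q["score"],2),np.round(rc[0],1),np.round(rc[1],1),round(rc[2],1),np.round(cv2.boxPoints(rc)).tolist())
E
```

```text
plate 0.83 [524.9 165. ] [40.2 99.1] 72.3 [[472.0, 161.0], [566.0, 131.0], [578.0, 169.0], [484.0, 199.0]]
holder 0.87 [525.3 165.6] [ 88.9 125.2] 74.4 [[453.0, 140.0], [574.0, 106.0], [598.0, 192.0], [477.0, 225.0]]
holder 0.7 [657.9  36.2] [64.5 96.1] 74.2 [[603.0, 18.0], [695.0, -8.0], [713.0, 54.0], [620.0, 80.0]]
tray 0.83 [ 524.4 -216.8] [149.  194.7] 21.9 [[419.0, -154.0], [492.0, -335.0], [630.0, -279.0], [557.0, -99.0]]
eraser 0.43 [626.1 144. ] [40.8 25.8] 77.7 [[609.0, 127.0], [634.0, 121.0], [643.0, 161.0], [618.0, 167.0]]
```

View pics/crop.png

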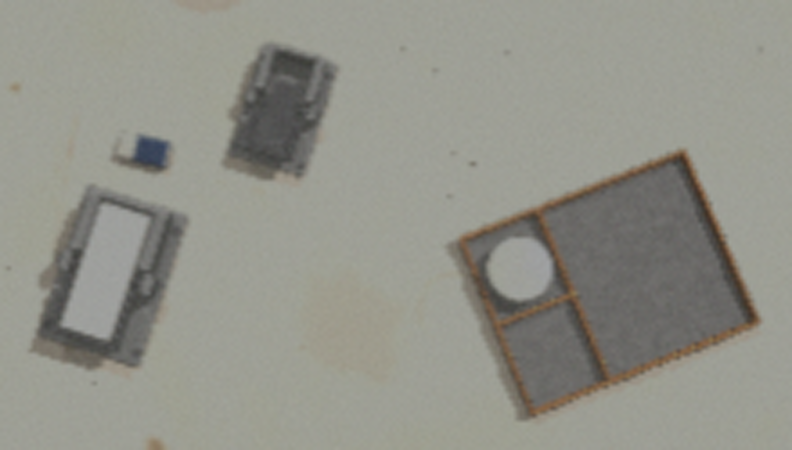

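```bash
cat >> h.py <<'E'
from scipy.spatial.transform import Rotation as Ro
def go(p,yaw,o=None):
    "p world target (m); yaw deg of tool x axis -> total scaled shift x,y,z and turn"
    o=o or get_obs(); R=Ro.from_rotvec(o["orientation"]).as_matrix()
    d=R.T@(np.array(p)-o["tcp_pos"])/.2
    y0=np.degrees(np.arctan2(R[1,0],R[0,0])); t=(yaw-y0+180)%360-180
    print("shift",np.round(d,3),"turn",round(-t/90,3),"tilt",np.round(R[:,2],3),"yaw",round(y0,2))
E
python3 - <<'E'
from h import *
f=viewer.grab_frame("top")
for t,z in(("plate",.04),("holder",.02)):
    q=viewer.trace(f,t)[0]; v,u=np.nonzero(q["pixels"]); P=unproj(f,np.c_[u,v],z)[:,:2]
    m=P.mean(0); w,V=np.linalg.eigh(np.cov((P-m).T)); a=V[:,1]; a=a*np.sign(a[0]); print(t,m,np.degrees(np.arctan2(a[1],a[0])),np.sqrt(12*w))
f=viewer.grab_frame("side")
for q in viewer.trace(f,"plate")[:1]:
    v,u=np.nonzero(q["pixels"]); print("side",unproj(f,np.c_[u,v],.04).mean(0),q["rect"])
y=np.radians(-17); c=np.array([.525,.165]); x=np.array([np.cos(y),np.sin(y)])
p=c-.038*x; print(p); go([p[0],p[1],.10],163)
E
```

```text
plate [0.52536154 0.1654176 ] -15.997693311985987 [0.03917055 0.0986522 ]
holder [0.52320877 0.15930879] -13.761434260880524 [0.09757486 0.1336022 ]
side [0.52175872 0.16872647 0.04      ] [261.1, 170.1, 297.4, 177.4]
[0.48866042 0.17611012]
shift [-1.803 -1.505  0.656] turn -0.103 tilt [ 0.  0. -1.] yaw 153.77
```

Request:
play_rows:
  commands:
    - [[1,-0.9,-0.75,0.1,-0.11],[1,-0.9,-0.75,0.1,-0.11],[1,-0.9,-0.75,0.1,-0.11],[1,-0.9,-0.75,0.1,-0.11],[1,-0.9,-0.75,0.1,-0.11],[1,-0.9,-0.75,0.1,-0.11],[1,-0.9,-0.75,0.1,-0.11],[1,-0.9,-0.75,0.1,-0.11],[1,-0.9,-0.75,0.1,-0.11],[1,-0.9,-0.75,0.1,-0.11]]

```text
clock: 1.88
tcp_pos: [0.3927, 0.3932, 0.2115]
orientation: [-0.442, -3.11, -0.002]
contact_force: [0.3, 0.8, -0.3]
grip_width: -0.0
gripper_force: 0.0
```

```bash
python3 - <<'E'
from h import *
go([.4885,.1765,.075],163.7); print(get_obs()["clock"])
E
```

```text
shift [-0.762 -0.907  0.681] turn 0.001 tilt [-0.     0.001 -1.   ] yaw 163.81
1.8833
```

Request:
play_rows:
  commands:
    - [[1,-0.762,-0.907,0.4,0],[1,-0.762,-0.907,0.4,0],[1,-0.762,-0.907,0.4,0],[1,-0.762,-0.907,0.4,0],[1,-0.762,-0.907,0.4,0],[1,-0.762,-0.907,0.4,0],[1,-0.762,-0.907,0.6,0],[1,-0.762,-0.907,0.681,0],[1,-0.762,-0.907,0.681,0],[1,-0.762,-0.907,0.681,0],[1,-0.762,-0.907,0.681,0],[1,-0.762,-0.907,0.681,0]]

```text
clock: 2.88
tcp_pos: [0.4897, 0.1761, 0.0766]
orientation: [0.443, 3.108, 0.003]
contact_force: [-0.4, -1.0, -0.3]
grip_width: 0.0001
gripper_force: 0.0
```

```bash
python3 - <<'E'
from h import *
go([.4885,.1765,.042],163.7); print(get_obs()["clock"])
f=viewer.grab_frame("top"); K=proj(f,[get_obs()["tcp_pos"]])[0]; print(K)
g=viewer.grab_frame("side"); print(proj(g,[get_obs()["tcp_pos"]]))
a=cv2.resize(f["pixels"][170:260,210:310,::-1],None,fx=4,fy=4,interpolation=2);b=cv2.resize(g["pixels"][130:220,230:330,::-1],None,fx=4,fy=4,interpolation=2)
cv2.imwrite("pics/near.png",np.hstack([a,b]))
E
```

```text
shift [ 0.007 -0.     0.173] turn 0.001 tilt [ 0.002  0.002 -1.   ] yaw 163.78
2.8833
[252.8911499  226.28307765]
[[265.14992691 166.96169888]]
```

View pics/near.png

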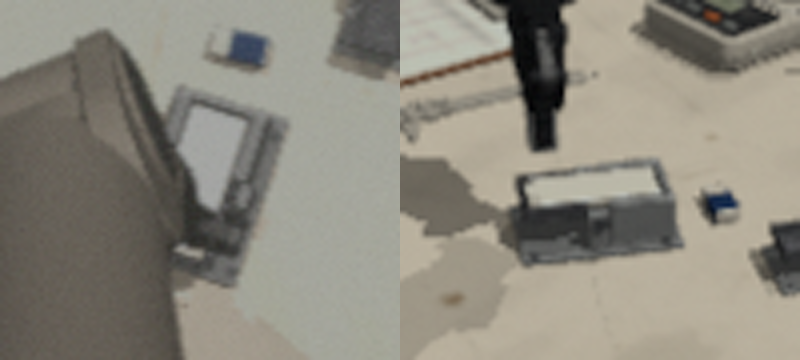

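The shut fingers stand over the plate's open end, at (540,150) in the side half of the picture. I press down slowly.

Request:
play_rows:
  commands:
    - [[1,0.005,0,0.1,0],[1,0.005,0,0.16,0],[1,0.005,0,0.17,0],[1,0.005,0,0.18,0],[1,0.005,0,0.19,0],[1,0.005,0,0.2,0],[1,0.005,0,0.21,0],[1,0.005,0,0.21,0],[1,0.005,0,0.21,0]]

```text
clock: 3.73
tcp_pos: [0.4879, 0.1751, 0.0333]
orientation: [0.446, 3.11, 0.001]
contact_force: [-2.2, 1.1, 1.0]
grip_width: 0.0004
gripper_force: 1.4
```

Request:
play_rows:
  commands:
    - [[1,0,0,0.01,0],[1,0,0,0.02,0],[1,0,0,0.03,0],[1,0,0,0.03,0]]

```text
clock: 4.07
tcp_pos: [0.4877, 0.1752, 0.0278]
orientation: [-0.446, -3.109, -0.001]
contact_force: [-6.2, 0.5, 16.0]
grip_width: 0.0002
gripper_force: 8.7
```

Request:
play_rows:
  commands:
    - [[1,0,0,0.01,0],[1,0,0,0.01,0],[1,0,0,0.01,0]]

```text
clock: 4.32
tcp_pos: [0.4878, 0.1753, 0.0273]
orientation: [-0.446, -3.11, -0.002]
contact_force: [-12.1, -0.7, 34.3]
grip_width: -0.0001
gripper_force: 17.9
```

Request:
play_rows:
  commands:
    - [[1,0,0,-0.1,0],[1,0,0,-0.3,0],[1,0,0,-0.5,0],[-1,0,0,-0.5,0],[-1,0,0,-0.5,0]]

```text
clock: 4.73
tcp_pos: [0.4903, 0.1751, 0.1274]
orientation: [0.447, 3.104, 0.005]
contact_force: [-0.4, 0.7, 0.0]
grip_width: 0.0235
gripper_force: 0.0
```

```bash
python3 - <<'E'
from h import *
g=viewer.grab_frame("side")
c=np.array([.525,.166]);y=np.radians(-16.3);x=np.array([np.cos(y),np.sin(y)]);n=np.array([-x[1],x[0]])
def H(X,Y,Z): return [*(c+X/1000*x+Y/1000*n),Z/1000]
def pl(s,Y,h,t=.4): return H(s*np.cos(t)-h*np.sin(t),Y,28+h*np.cos(t)+s*np.sin(t))
im=cv2.resize(g["pixels"][130:220,230:330],None,fx=6,fy=6,interpolation=2)[:,:,::-1].copy()
for p in [pl(50,20,12),pl(50,-20,12),pl(-50,-20,12),pl(-50,20,12)]:
    q=(proj(g,[p])[0]-[230,130]+.5)*6; cv2.circle(im,tuple(int(v) for v in q),3,(0,0,255),1)
cv2.imwrite("pics/tip.png",im)
p=H(33,0,85); print(p); go(p,163.7); print(get_obs()["tcp_pos"],get_obs()["grip_width"])
E
```

```text
[np.float64(0.5566735746351812), np.float64(0.15673799860561402), 0.085]
shift [-0.35   0.01   0.204] turn -0.001 tilt [ 0.002  0.001 -1.   ] yaw 163.64
[0.48875938 0.17457159 0.12564008] 0.03086443551044651
```

View pics/tip.png

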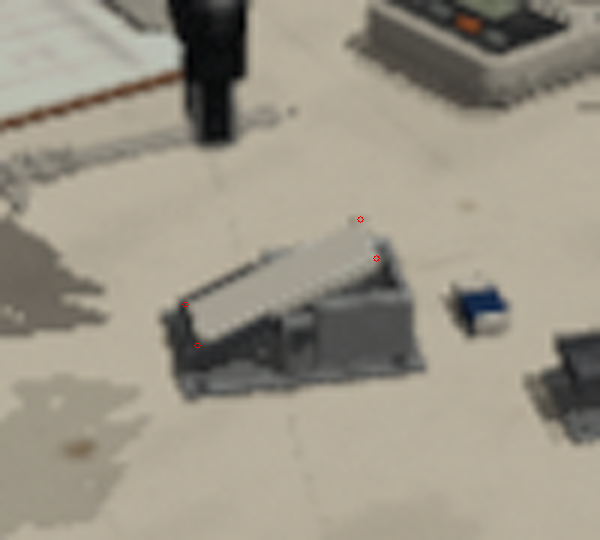

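The plate is fully tipped, with its raised end at about (370,240), and the model overlay matches. Now I move over it with the gripper open.

Request:
play_rows:
  commands:
    - [[-1,-0.2,0.01,0,0],[-1,-0.35,0.01,0,0],[-1,-0.35,0.01,0.1,0],[-1,-0.35,0.01,0.2,0],[-1,-0.35,0.01,0.2,0],[-1,-0.35,0.01,0.2,0],[-1,-0.35,0.01,0.2,0],[-1,-0.35,0.01,0.2,0],[-1,-0.35,0.01,0.2,0]]

```text
clock: 5.53
tcp_pos: [0.556, 0.1573, 0.086]
orientation: [0.446, 3.109, 0.001]
contact_force: [-0.3, 0.1, 0.3]
grip_width: 0.0856
gripper_force: 0.0
```

```bash
python3 - <<'E'
from h import *
go([.5567,.1567,.0445],163.7); print(get_obs()["tcp_pos"],get_obs()["grip_width"])
E
```

```text
shift [-0.004 -0.002  0.208] turn -0.0 tilt [ 0.001  0.001 -1.   ] yaw 163.68
[0.55595497 0.15731562 0.08600945] 0.08556208844025188
```

Request:
play_rows:
  commands:
    - [[-1,-0.004,0,0.1,0],[-1,-0.004,0,0.18,0],[-1,-0.004,0,0.208,0],[-1,-0.004,0,0.208,0],[-1,-0.004,0,0.208,0],[-1,-0.004,0,0.208,0]]
  grip_force: 40

```text
clock: 6.03
tcp_pos: [0.5571, 0.157, 0.0446]
orientation: [0.446, 3.108, 0.001]
contact_force: [0.9, 0.3, -0.5]
grip_width: 0.0851
gripper_force: 0.0
```

Request:
play_rows:
  commands:
    - [[0.2,0,0,0,0],[0.2,0,0,0,0],[0.2,0,0,0,0],[0.2,0,0,0,0],[0.2,0,0,0,0],[0.2,0,0,0,0],[0.2,0,0,0,0],[0.2,0,0,0,0],[0.2,0,0,0,0]]
  grip_force: 40

```text
clock: 6.78
tcp_pos: [0.5565, 0.1569, 0.0439]
orientation: [0.446, 3.109, 0.0]
contact_force: [-1.9, -0.9, 5.4]
grip_width: 0.0388
gripper_force: 43.4
```

Gripped at 39 mm, close to the plate's 40 mm width. I lift slowly.

Request:
play_rows:
  commands:
    - [[0.5,0,0,-0.02,0],[0.5,0,0,-0.05,0],[0.5,0,0,-0.1,0],[0.5,0,0,-0.15,0],[0.5,0,0,-0.2,0],[0.5,0,0,-0.27,0],[0.5,0,0,-0.35,0],[0.5,0,0,-0.45,0],[0.5,0,0,-0.55,0],[0.5,0,0,-0.55,0]]

```text
clock: 7.62
tcp_pos: [0.5589, 0.1575, 0.1585]
orientation: [0.446, 3.103, 0.006]
contact_force: [1.2, -0.1, -0.4]
grip_width: 0.0387
gripper_force: 42.8
```

```bash
python3 - <<'E'
from h import *
o=get_obs();print(o["tcp_pos"],o["grip_width"],o["gripper_force"])
g=viewer.grab_frame("side"); save(g,"lift.png",(220,100,340,220),5)
f=viewer.grab_frame("top")
for q in viewer.trace(f,"tray")[:1]:
    v,u=np.nonzero(q["pixels"]); print(unproj(f,np.c_[u,v],.010).mean(0))
y=np.radians(21.9);x=np.array([np.cos(y),np.sin(y)])
b=np.array([.536,-.2465]); print("tgt",b+.039*x); go([*(b+.039*x),.13],201.9)
E
```

```text
[0.55890082 0.15748557 0.15845205] 0.03870588461263842 42.84874677658081
[ 0.52324008 -0.22236149  0.01      ]
tgt [ 0.57218561 -0.23195348]
shift [-0.624 -1.843  0.118] turn -0.425 tilt [ 0.  0. -1.] yaw 163.67
```

View pics/lift.png

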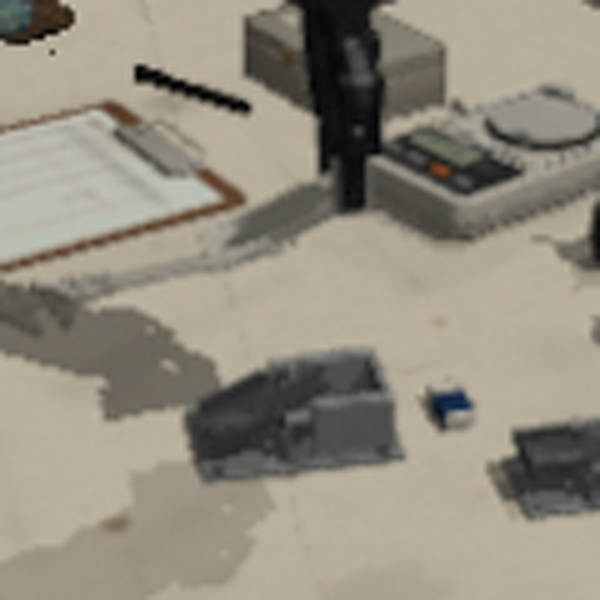

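The plate is held with its tilt kept. I carry it to the tray.

Request:
play_rows:
  commands:
    - [[0.5,-0.02,-0.07,0,-0.02],[0.5,-0.06,-0.18,0,-0.04],[0.5,-0.1,-0.31,0,-0.07],[0.5,-0.16,-0.45,0,-0.1],[0.5,-0.21,-0.6,0,-0.13],[0.5,-0.26,-0.75,0,-0.16],[0.5,-0.3,-0.87,0,-0.19],[0.5,-0.33,-0.95,0,-0.21],[0.5,-0.33,-0.97,0,-0.22],[0.5,-0.33,-0.97,0,-0.22]]

```text
clock: 8.6
tcp_pos: [0.5641, -0.0494, 0.1525]
orientation: [0.091, -3.138, 0.0]
contact_force: [0.1, 0.1, -0.9]
grip_width: 0.0384
gripper_force: 42.8
```

```bash
python3 - <<'E'
from h import *
go([.572,-.232,.12],201.9); o=get_obs();print(o["tcp_pos"],o["grip_width"],o["gripper_force"])
E
```

```text
shift [ 0.013 -0.914  0.163] turn -0.206 tilt [-0.002 -0.    -1.   ] yaw -176.68
[ 0.56406762 -0.04944035  0.15254964] 0.038411387934296645 42.831496596336365
```

Request:
play_rows:
  commands:
    - [[0.5,0,-0.08,0,-0.02],[0.5,0,-0.19,0,-0.04],[0.5,0,-0.32,0,-0.07],[0.5,0,-0.46,0,-0.1],[0.5,0,-0.6,0,-0.13],[0.5,0.01,-0.75,0,-0.16],[0.5,0.01,-0.85,0,-0.19],[0.5,0.01,-0.9,0.05,-0.205],[0.5,0.013,-0.914,0.1,-0.206],[0.5,0.013,-0.914,0.15,-0.206],[0.5,0.013,-0.914,0.163,-0.206],[0.5,0.013,-0.914,0.163,-0.206]]

```text
clock: 9.6
tcp_pos: [0.573, -0.2277, 0.1192]
orientation: [0.603, -3.081, -0.004]
contact_force: [0.0, -0.2, 0.0]
grip_width: 0.0384
gripper_force: 42.8
```

```bash
python3 - <<'E'
from h import *
go([.572,-.232,.045],201.9); o=get_obs();print(o["tcp_pos"],o["grip_width"],o["gripper_force"])
f=viewer.grab_frame("side")
c=np.array([.536,-.2465]);y=np.radians(21.9);x=np.array([np.cos(y),np.sin(y)]);n=np.array([-x[1],x[0]])
im=cv2.resize(f["pixels"][170:300,280:410],None,fx=4.5,fy=4.5,interpolation=2)[:,:,::-1].copy()
for a,b in((70,60),(70,-60),(-70,60),(-70,-60)):
    q=(proj(f,[[*(c+a/1000*x+b/1000*n),.014]])[0]-[280,170]+.5)*4.5; cv2.circle(im,tuple(int(v) for v in q),3,(0,0,255),1)
cv2.imwrite("pics/tray.png",im)
E
```

```text
shift [ 0.012 -0.019  0.371] turn 0.003 tilt [-0.003  0.002 -1.   ] yaw -157.86
[ 0.5729852  -0.22772312  0.11916589] 0.03835719200759815 42.84251511096954
```

View pics/tray.png

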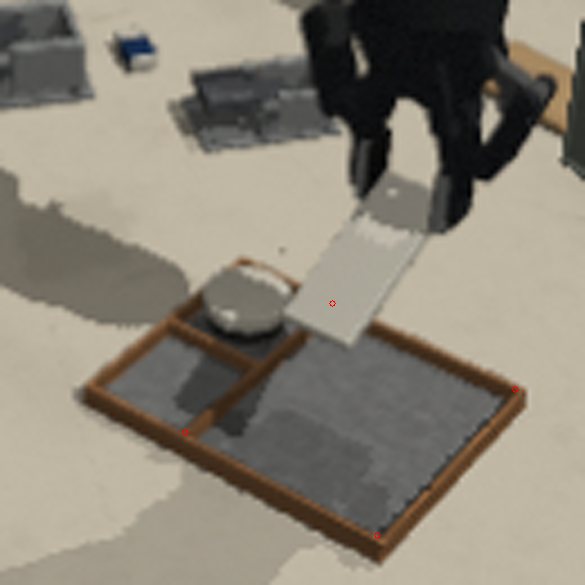

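The plate's low end (350,340 in the crop) hangs over the large bay, and the bay corners match. I lower it.

Request:
play_rows:
  commands:
    - [[0.5,0.012,-0.019,0.04,0],[0.5,0.012,-0.019,0.1,0],[0.5,0.012,-0.019,0.16,0],[0.5,0.012,-0.019,0.22,0],[0.5,0.012,-0.019,0.28,0],[0.5,0.012,-0.019,0.33,0],[0.5,0.012,-0.019,0.36,0],[0.5,0.012,-0.019,0.37,0],[0.5,0.012,-0.019,0.37,0]]
  grip_force: 30

```text
clock: 10.4
tcp_pos: [0.5725, -0.2349, 0.0462]
orientation: [0.599, -3.083, -0.001]
contact_force: [0.5, -0.0, -1.0]
grip_width: 0.0385
gripper_force: 42.8
```

Request:
play_rows:
  commands:
    - [[0.5,0,0,0.02,0],[0.5,0,0,0.04,0],[0.5,-0.005,0,0.06,0],[0.5,-0.01,0,0.08,0],[0.5,-0.015,0,0.1,0],[0.5,-0.02,0,0.12,0],[0.5,-0.022,0,0.135,0],[0.5,-0.025,0,0.15,0],[0.5,-0.025,0,0.15,0]]
  grip_force: 20

```text
clock: 11.15
tcp_pos: [0.5775, -0.233, 0.0164]
orientation: [0.6, -3.084, 0.0]
contact_force: [2.5, -0.2, 2.8]
grip_width: 0.0388
gripper_force: 43.1
```

Request:
play_rows:
  commands:
    - [[0.5,0,0,0.01,0],[0.5,0,0,0.02,0],[0.5,0,0,0.03,0],[0.5,-0.003,0,0.04,0],[0.5,-0.003,0,0.05,0],[0.5,-0.003,0,0.055,0],[0.5,-0.003,0,0.055,0],[0.5,-0.003,0,0.055,0]]
  grip_force: 20

```text
clock: 11.82
tcp_pos: [0.5777, -0.233, 0.0057]
orientation: [0.599, -3.083, -0.0]
contact_force: [1.1, -0.4, 3.5]
grip_width: 0.0386
gripper_force: 42.6
```

```bash
python3 - <<'E'
from h import *
o=get_obs();print(o["tcp_pos"],o["contact_force"],o["grip_width"])
f=viewer.grab_frame("side");save(f,"low.png",(290,170,410,300),4.5)
E
```

```text
[ 0.57766473 -0.23299095  0.00569707] [ 1.12158645 -0.42961978  3.50383572] 0.03858440244456316
```

View pics/low.png

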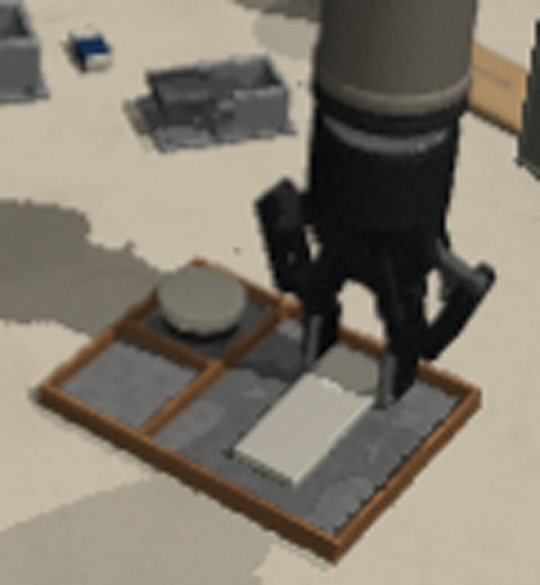

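The plate is nearly flat and well inside the bay (300,425). I ease it down the last bit, then open gently and rise.

Request:
play_rows:
  commands:
    - [[0.5,0,0,0.005,0],[0.5,0,0,0.01,0],[0.5,0,0,0.013,0],[0.5,0,0,0.013,0]]

```text
clock: 12.2
tcp_pos: [0.578, -0.2329, 0.0032]
orientation: [-0.6, 3.084, -0.0]
contact_force: [1.1, -0.1, 3.1]
grip_width: 0.0388
gripper_force: 42.6
```

Request:
play_rows:
  commands:
    - [[0.05,0,0,0,0],[0,0,0,0,0],[-0.1,0,0,0,0],[-0.2,0,0,0,0],[-0.3,0,0,0,0],[-0.35,0,0,0,0],[-0.35,0,0,0,0],[-0.35,0,0,0,0]]

```text
clock: 12.87
tcp_pos: [0.5779, -0.2329, 0.0033]
orientation: [0.6, -3.084, -0.0]
contact_force: [0.9, -0.0, -0.0]
grip_width: 0.0575
gripper_force: 0.0
```

Request:
play_rows:
  commands:
    - [[-0.35,0,0,-0.03,0],[-0.35,0,0,-0.1,0],[-0.35,0,0,-0.25,0],[-0.35,0,0,-0.45,0],[-0.35,0,0,-0.65,0],[-0.35,0,0,-0.75,0],[-0.35,0,0,-0.75,0]]

```text
clock: 13.45
tcp_pos: [0.5815, -0.2344, 0.1608]
orientation: [-0.597, 3.074, -0.008]
contact_force: [0.8, 0.2, 0.5]
grip_width: 0.0576
gripper_force: 0.0
```

```bash
python3 - <<'E'
from h import *
f=viewer.grab_frame("side");save(f,"end.png",(290,170,410,300),4.5)
q=viewer.trace(f,"plate")
for p in q[:2]:
    m=p["pixels"].astype(np.uint8); c=max(cv2.findContours(m,0,2)[0],key=cv2.contourArea).reshape(-1,2)
    rc=cv2.minAreaRect((unproj(f,c,.012)[:,:2]*1000).astype(np.float32)); print(p["score"],rc)
E
```

```text
0.64 ((537.587890625, -250.53846740722656), (105.89045715332031, 43.134193420410156), 22.07455062866211)
```

View pics/end.png

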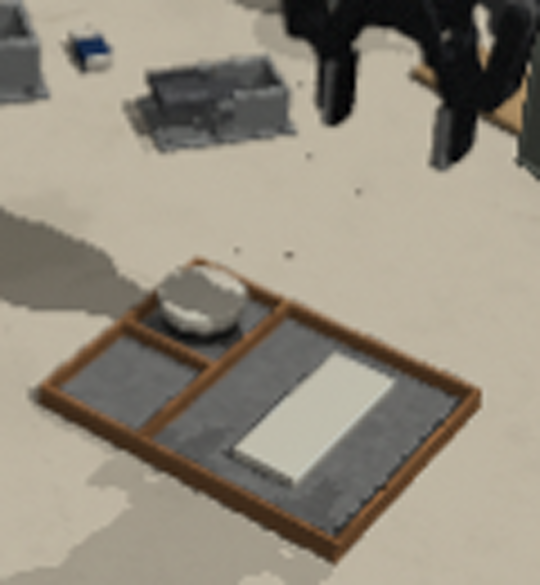

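The plate lies flat in the large bay (315,415), measured about 4 mm from the bay's centre. The gripper is clear of it.

```bash
python3 -c "
from bench import r
print(r.hand_in())"
```

```text
the job is handed in; nothing more can be done
None
```

The plate was tipped up, lifted out by its raised end, laid flat in the tray's large bay about 4 mm from centre, and the job is handed in; no verdict came back.

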